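# Third hand at the screwing jig

### The arm

A 7-joint arm with a two-finger parallel gripper is mounted at the origin on a cart in front of the work surface, level with it; the furniture and walls round the work are solid. World frame = base frame: x ahead of the robot, y to its left, z up, the work surface at z = 0. Lengths are in m, angles in rad, forces in N, time in s.
With the tool pointing down it reaches from about 0.4 to 0.85 m from the base axis. Payload 10.4 kg.
Tool frame: the origin (TCP) lies at the very end of the fingers, on their centre line; the grasp point (between the pads) lies 19 mm behind it; z points along the fingers, y is the line along which they close (so a half turn about z gives the same grasp; the last joint's range is limited). The gripper opens to 85 mm and grips with 20 to 120 N. Pads are 22 mm wide; open, the fingers measure 114 mm over their backs; the gripper's body (76 mm by 85 mm) begins 54 mm behind the grasp point. The pads swing forward as they close: fully open they stand 13 mm farther back than shut.
Start: joints at [1.136, 0.332, -0.065, 1.46, 0.022, 1.35, -0.088], TCP at [0.25, -0.573, 0.198] pointing down, gripper open.
Joint ranges: [-2.6, 2.6], [-0.5, 2.12], [-1.47, 1.34], [0.16, 2.42], [-1.27, 4.41], [0.06, 2.06], [-2.6, 2.6]. Speed limits (rad/s): [2.22, 2.22, 2.79, 2.79, 3.14, 3.14, 3.14].

### API

Orientations are given as a unit quaternion [x, y, z, w].
In Python, from workcell import manip, vision, order gives the robot as it stands. The module is installed in compiled form; this text tells all that it offers.
- The arm moves only by the tool move_arm, never from a script. Its argument "motion" is a list of rows, each a list of 3 entries, a list of its own where there are three numbers: the shift along the tool's x, y, z scaled (see below), then the turn, a rotation vector about the tool's x, y, z scaled (see below), then the opening, from -1 (shut) to 1 (fully open). In form: [[[dx, dy, dz], [wx, wy, wz], hand], ...]. A call has 1 to 12 rows; each row shifts and turns the commanded pose from where the row before left it, along the tool's axes as they then stand; what a row does not reach is not made up. The controller multiplies each number of a shift by 0.75 m and each number of a turn by pi/4 rad. A row lasts 1/10 s, in which the tool goes at most 50 mm and 8.59 degrees, less where a joint would pass 70% of its speed; a pose out of reach is approached as far as the arm can. A call with a number of a shift or a turn outside -1 to 1 is refused whole. A call with a gripper value outside its range is refused whole. The fingers move at their own pace and stop on an object; "newtons" is the grip in N (left out, the last holds). Time passes only in rows, so rows that do not move let the fingers close. It gives the time, the measured TCP pose, the force, the opening and the grip force at its end, in the units of the state.
- manip.get_obs(): the state, without advancing time (a new reading comes with each control period).
- vision.camera(name): name is "scene" or "top"; returns a dict with "pixels" (400x640x3 uint8, red, green, blue), "fx", "fy", "cx", "cy" (pixels), "R" (3x3) and "t" (3): a world point X has camera coordinates R X + t. Camera axes: x right, y down, z forward; pixel columns grow to the right and rows downward; lengths in m; the calibration is good to about 2 mm. A picture is of the moment at which its call begins. There is no depth.
- order.hand_in(): hands the job in; it is judged then, once.
The state is a dict: "clock": time; "joint_pos": joint angles; "joint_velocities": joint speeds; "tau": joint torques, N m; "position": TCP position; "ee_rot": TCP orientation; "ft_force": force on the tool from outside, world axes, zero at the start; "torque": the same for the moment, N m; "grip_width": opening from 0.0 (shut) to 1.0 (fully open); "grasp_force": force on a finger pad.
Only numpy, scipy, OpenCV 4.12 (cv2) and the standard library are available. Lean on these libraries where they do the work, as an engineer would, in place of code of your own. Each camera call takes 0.05 s, during which the arm holds its last target. There are 200 camera calls.

### The job

Get this joint ready to be bolted: put the long bolt and the adjustable wrench side by side flat into the pale aluminium tray, and leave the short bolt where it lies. Then lay the dark wooden block of square section flat on the saw table with one end square against the middle of the jig's sprung steel plate, and gently push the plate back until its pointer stands midway between the two lines on the gauge, never to the end of its travel. Keep it pressed steadily like that as a third hand: the program finishes while still holding the block there.

Things in the scene. Friction and masses are not known exactly. Their poses are not given: they have to be found in the camera images.
- wrench: adjustable wrench of steel, 195 mm long, lying flat. Origin at mid-length and mid-width on its underside; its y axis runs along the tool: handle end at y = +98, jaws (40 wide, 14 thick) from y = -43 to -98, z up. The plain handle (about 21 mm wide, from 2 to 12 mm above the table) runs from y = -20 to +98 and is grasped across x near y = 0. 0.24 kg
- long_bolt: the longer of the two steel hex-head bolts, 67 mm long. Origin at mid-length, on its underside (table level); x axis along it: hexagon head 18 wide and 16 high at x = -34 to -26, shank 10 mm thick from x = -26 to +33. Lying on the table the shank slopes, its axis 8 mm up at the head and 5 mm at the tip. Starts in one of two places, the short bolt in the other
- short_bolt: the shorter hex-head bolt, 47 mm long (same head and thickness); origin and axes as for the long bolt. It is to be left alone, more than 30 mm of displacement counts as disturbed
- tray: flat open aluminium tray, fixed to the table, 240 (x) by 130 (y) by 28 mm high, walls and floor 4 mm (inside 232 by 122). Origin at the centre of its underside, z up; its long side is its x axis. The saw's fixed fence, 70 mm high, runs between the tray and the jig: carry things over it. The blade stands 43 mm high in the red insert
- block: dark brown wooden block, 90 mm long (its x axis), 35 by 35 mm across (y and z), lying on the table. Origin at the centre of its underside, z up. Both ends serve alike. 0.06 to 0.11 kg. A similar paler block (75 by 38 by 38 mm) at the back of the table is not part of the job
- jig: screwing jig fixed to the table: plywood base, two wooden posts with spring sleeves, an upright steel plate before them. Origin on the table below the centre of the plate's front face as it stands at rest; x axis points level from the plate into the jig, the way the plate is pushed; y along the plate, z up. Posts and gauge are up to 80 mm high, all behind the plate's front face
- plate (a joint): how far the plate has been pushed back along the jig's x axis: 0 at rest, 0.040 m at its end stop. Springs (light damping) resist with 2 N at 0 plus 0.4 N per mm (10 N at 0.020). The pointer on the plate's right end (y = -62, on top) passes the first gauge line at 0.010 (6 N) and the second at 0.030 (14 N); midway is 0.020
- plate_center (a point): the point of the plate's front face, 17.5 mm above the table, where the middle of the block's end belongs (a bolt hole is there). It moves with the plate; axes as the jig's. The plate is 150 wide (y), reaches from 4 to 54 mm above the table, 6 mm thick

How it is judged:
On the way, in this order (a step that is already met when the one before it is completed fails the run):
1. the long bolt and the wrench lie released in the tray, the wrench flat on its floor (x of wrench in the frame of tray between -0.025 and 0.025 m and y of wrench in the frame of tray between -0.055 and 0.055 m and z of wrench in the frame of tray between -0.005 and 0.022 m and contact force between the fingers and wrench below 0.1 N and linear speed of each of wrench, long_bolt below 0.03 m/s and x of long_bolt in the frame of tray between -0.115 and 0.115 m and y of long_bolt in the frame of tray between -0.061 and 0.061 m and z of long_bolt in the frame of tray between -0.005 and 0.035 m and contact force between the fingers and long_bolt below 0.1 N and angle between wrench's own z axis and vertical below 0.2 rad), for 0.2 s.
2. the block's end is pressed squarely on the middle of the plate with 6 to 14 N, the pointer between the lines (contact force between block and plate between 6 and 14 N and value of joint plate between 0.01 and 0.03 m and y of block in the frame of plate_center between -0.01 and 0.01 m and angle between the x axis of block and the x axis of plate_center, either way round below 0.14 rad and height (world z) of block below 0.008 m and angle between block's own z axis and vertical below 0.12 rad and linear speed of block below 0.01 m/s and contact force between the fingers and block above 2 N), for 0.5 s.
At the end, for the whole second after the job is handed in: Long bolt and wrench lie in the tray, let go, at rest, the wrench flat on its floor. The robot still holds the block: flat on the table (under 8 mm up), still, end on the plate with 6 to 14 N, plate pushed back 10 to 30 mm, centred within 10 mm, square within 8 degrees (all of step 1 and all of step 2); the arm keeps its last pose, push and grip.
It fails at once if the plate is driven to the end of its travel (value of joint plate above 0.038 m).
It fails at once if the short bolt is moved from its place (distance of short_bolt from where it was at the start of the episode above 0.03 m).
It also fails if it takes over 64 s, if anything falls off the work surface, if the arm or the gripper's body presses on something with over 40 N, if the wrist force passes 120 N, or if a joint passes its speed limit or range.

## Working session

There is one attempt and no reset: what is moved stays moved. The work goes in short steps, Python scripts to look and compute and a tool call to move; the robot and the scene stay as the last step left them, time stands still between calls to the robot, and variables do not carry over. Pictures are saved under pics/ and viewed, at most 10 in all, crops included, and the job is handed in when it is done.

Besides the shell and the picture viewer there is one more tool, called after "Request:" as name(argument=value, ...) on one line, values as JSON. move_arm: Moves the arm, as the interface text tells. Its arguments: {"type":"object","properties":{"motion":{"type":"array"},"newtons":{"type":"number"}},"required":["motion"]}

```bash
mkdir -p pics
python3 - <<'E'
from workcell import manip, vision
import cv2,pickle
o=manip.get_obs();print(o)
for n in("top","scene"):
    c=vision.camera(n);cv2.imwrite(f"pics/{n}0.png",c["pixels"][:,:,::-1]);pickle.dump(c,open(f"{n}.pkl","wb"))
    print(n,c["fx"],c["fy"],c["cx"],c["cy"],c["R"],c["t"])
E
```

```text
{'clock': 0.0, 'joint_pos': array([ 1.13642062,  0.33286976, -0.06471383,  1.46098664,  0.02163964,
        1.34988752, -0.08852832]), 'joint_velocities': array([ 0.00075455, -0.00084038,  0.00161872, -0.00041181, -0.00066099,
        0.00136006,  0.00097909]), 'tau': array([-2.49640852e-04, -6.25434136e+01,  4.87953576e-02, -3.91598511e+01,
        1.60462072e-02,  9.99575568e-03,  2.95720679e-05]), 'position': array([ 0.24995867, -0.57235998,  0.19689569]), 'ee_rot': array([ 9.78878027e-01,  2.04443832e-01, -1.98691776e-04, -6.99541117e-04]), 'ft_force': array([ 0.60333057, -0.0115555 ,  0.03759297]), 'torque': array([-0.0629855 , -0.04596188, -0.00499372]), 'grasp_force': 0.0, 'grip_width': 1.0001689042095365}
top 383.2246072434259 383.2246072434259 320.41241618144113 190.55983939261642 [[ 0.00343141 -0.99996045 -0.00820568]
 [-0.99781751 -0.00288272 -0.06596899]
 [ 0.06594273  0.00841413 -0.99778793]] [-0.00938108  0.5418844   1.02769958]
scene 428.89937245696194 428.89937245696194 323.5229293250571 192.95237442453094 [[-0.8330584  -0.55310049  0.00967181]
 [-0.42787264  0.63316628 -0.64500037]
 [ 0.35062616 -0.54146128 -0.76412105]] [0.4453338  0.28719468 0.96625927]
```

View pics/top0.png

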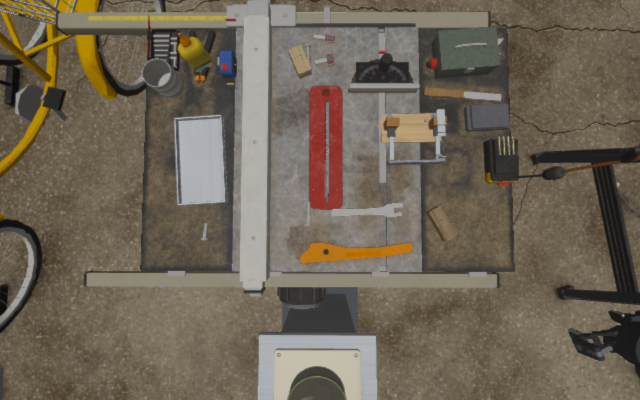

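View pics/scene0.png

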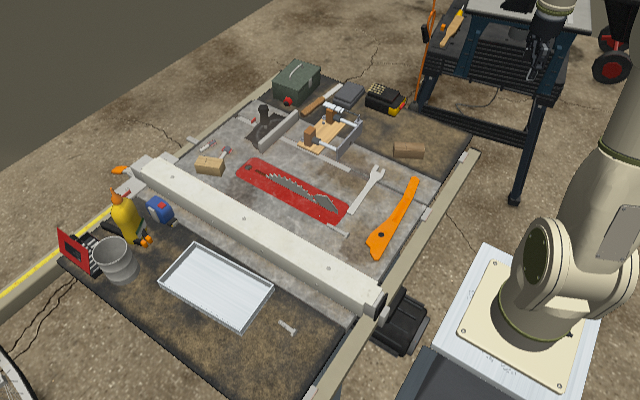

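```bash
cat > h.py <<'E'
import numpy as np,pickle,cv2
C={n:pickle.load(open(n+".pkl","rb")) for n in("top","scene")}
def px2w(n,u,v,z=0.):
    c=C[n];R,t=c["R"],c["t"];o=-R.T@t;d=R.T@np.array([(u-c["cx"])/c["fx"],(v-c["cy"])/c["fy"],1]);return o+d*(z-o[2])/d[2]
def w2px(n,X):
    c=C[n];p=c["R"]@np.array(X)+c["t"];return np.array([c["cx"]+c["fx"]*p[0]/p[2],c["cy"]+c["fy"]*p[1]/p[2]])
E
python3 - <<'E'
from h import *
im=C["top"]["pixels"][:,:,::-1]
def cr(u,v,w,h,s): return cv2.resize(im[v:v+h,u:u+w],None,fx=s,fy=s,interpolation=cv2.INTER_CUBIC)
# left: 150..230 ; 
a=cr(290,190,120,45,6)[:, :720]   # wrench + bolt 720x270
b=cr(190,215,32,50,6) # 192x300
c=cr(374,100,80,70,4) # 320x280
d=cr(420,200,40,50,5) #200x250
M=np.zeros((580,720,3),np.uint8);M[:270]=a;M[275:575,:192]=b;M[275:555,196:516]=c;M[275:525,518:718]=d
cv2.imwrite("pics/m1.png",M)
E
```

```text
(no output)
```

View pics/m1.png

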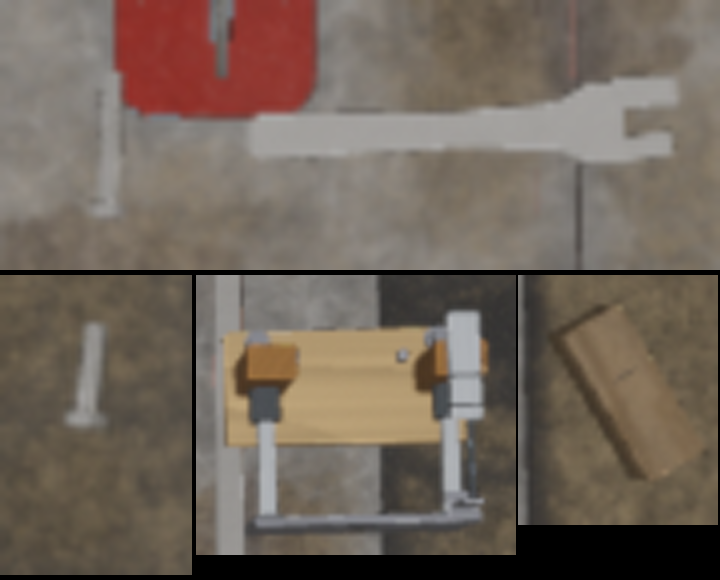

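Run:
```python
from h import *
p=lambda n,u,v,z:px2w(n,u,v,z)[:2].round(4)
print("bolt tip",p("top",308.3,202.2,.008),"head",p("top",307.5,225.7,.012))
print("wr handle",p("top",331.7,212.5,.010),"jaw",p("top",402.5,210,.014))
print("wr scene handle",p("scene",350,211,.01),"jaw",p("scene",381,168,.014))
print("tray top",[p("top",*q,.028) for q in((176,117),(222,116),(226,203),(177,205))])
print("plate toprear",p("top",374+62/4,100+240/4,.054),p("top",374+286/4,100+238/4,.054),"bottomfront",p("top",374+60/4,100+255/4,.004),p("top",374+286/4,100+246/4,.004))
print("block",[p("top",*q,.035) for q in((427,213),(439.4,206),(445.4,241),(457.4,233))])
print("short",p("top",190+97/6,215+48/6,.01),p("top",190+84/6,215+150/6,.01))
print("cam",-C["top"]["R"].T@C["top"]["t"], -C["scene"]["R"].T@C["scene"]["t"])
# color masks
im=C["top"]["pixels"]
def cr(n,u,v,w,h,s):
    return cv2.resize(C[n]["pixels"][v:v+h,u:u+w,::-1],None,fx=s,fy=s,interpolation=cv2.INTER_CUBIC)
M=np.zeros((590,800,3),np.uint8)
M[:300,:400]=cr("scene",285,95,80,60,5); M[:300,405:705]=cr("scene",385,135,50,50,6)[:,:300]
M[305:585,:600]=cr("scene",310,155,120,56,5)[:,:600]
cv2.imwrite("pics/m2.png",M)
```

```text
bolt tip [0.5104 0.0256] head [0.4461 0.0273]
wr handle [ 0.4823 -0.0387] jaw [ 0.4897 -0.2315]
wr scene handle [ 0.4785 -0.0436] jaw [ 0.4844 -0.2266]
tray top [array([0.7425, 0.3894]), array([0.7454, 0.2629]), array([0.5068, 0.2472]), array([0.501 , 0.3798])]
plate toprear [ 0.621  -0.1904] [ 0.6227 -0.338 ] bottomfront [ 0.6179 -0.1975] [ 0.6245 -0.3539]
block [array([ 0.4816, -0.2923]), array([ 0.5004, -0.3256]), array([ 0.4076, -0.3399]), array([ 0.4289, -0.3721])]
short [0.4524 0.3052] [0.4061 0.31  ]
cam [ 0.47296462 -0.01646581  1.06109683] [0.15507603 0.58766433 0.91927254]
```

View pics/m2.png

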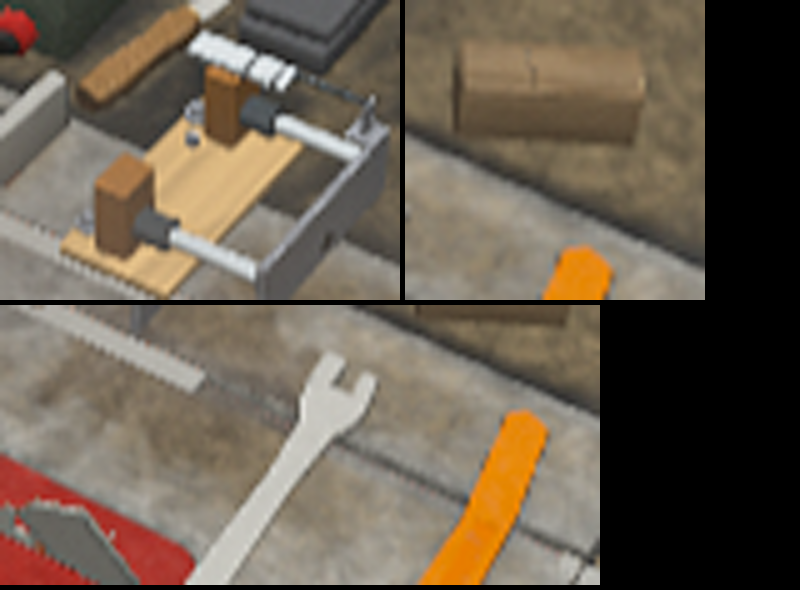

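Request:
move_arm(motion=[[[0,0,0],[0,0,0.186],0],[[0,0,0],[0,0,0.186],0],[[0,0,0],[0,0,0.186],-0.3],[[0.0203,-0.0576,0],[0,0,0],-0.3],[[0.0203,-0.0576,0],[0,0,0],-0.3],[[0.0203,-0.0576,0],[0,0,0],-0.3],[[0.0203,-0.0576,0],[0,0,0],-0.3],[[0.0203,-0.0576,0],[0,0,0],-0.3],[[0.0203,-0.0576,0],[0,0,0],-0.3],[[0.0203,-0.0576,0],[0,0,0],-0.3],[[0.0203,-0.0576,0],[0,0,0],-0.3],[[0.0203,-0.0576,0],[0,0,0],-0.3]])

```text
clock: 1.3
position: [0.3976, -0.1859, 0.1976]
ee_rot: [1.0, -0.013, -0.0, 0.0]
ft_force: [1.2, 0.6, 1.2]
grip_width: 0.353
grasp_force: 0.0
```

Run:
```python
from h import *
p=lambda n,u,v,z:px2w(n,u,v,z)[:2].round(4)
print("plate bot",p("scene",336.6,154.6,.004),p("scene",361.4,133,.004),"top",p("scene",337.4,148,.054),p("scene",362.6,120.6,.054),"hole",p("scene",351,143,.0175))
s=lambda x,y:(385+(x-405)/6,135+y/6)
print("block top",[p("scene",*s(*q),.035) for q in((460,80),(640,90),(645,45),(468,42))])
```

```text
plate bot [ 0.6262 -0.2094] [ 0.6131 -0.3354] top [ 0.6131 -0.19  ] [ 0.6137 -0.3361] hole [ 0.6098 -0.2647]
block top [array([ 0.483 , -0.3004]), array([ 0.4062, -0.344 ]), array([ 0.4179, -0.375 ]), array([ 0.4924, -0.3271])]
```

Request:
move_arm(motion=[[[0.0202,-0.0572,0.0267],[0,0,0],-0.3],[[0.0202,-0.0572,0.0267],[0,0,0],-0.3],[[0.0202,-0.0572,0.0267],[0,0,0],-0.3],[[0.0202,-0.0572,0.0267],[0,0,0],-0.3],[[0.0202,-0.0572,0.0267],[0,0,0],-0.3],[[0,0,0.033],[0,0,0],-0.3],[[0,0,0.033],[0,0,0],-0.3],[[0,0,0.025],[0,0,0],-0.3],[[0,0,0],[0,0,0],-0.3]], newtons=40)

```text
clock: 2.2
position: [0.4767, 0.0247, 0.027]
ee_rot: [1.0, -0.013, -0.002, -0.0]
ft_force: [-0.4, 0.4, -0.4]
grip_width: 0.35
grasp_force: 0.0
```

```bash
cat > look.py <<'E'
import sys,cv2
from workcell import manip,vision
n,u,v,w,h,s,f=sys.argv[1:];u,v,w,h,s=map(int,(u,v,w,h,s))
c=vision.camera(n)["pixels"][v:v+h,u:u+w,::-1]
cv2.imwrite("pics/"+f,cv2.resize(c,None,fx=s,fy=s,interpolation=cv2.INTER_CUBIC))
E
python3 look.py scene 290 160 130 95 6 b1.png
```

```text
(no output)
```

View pics/b1.png

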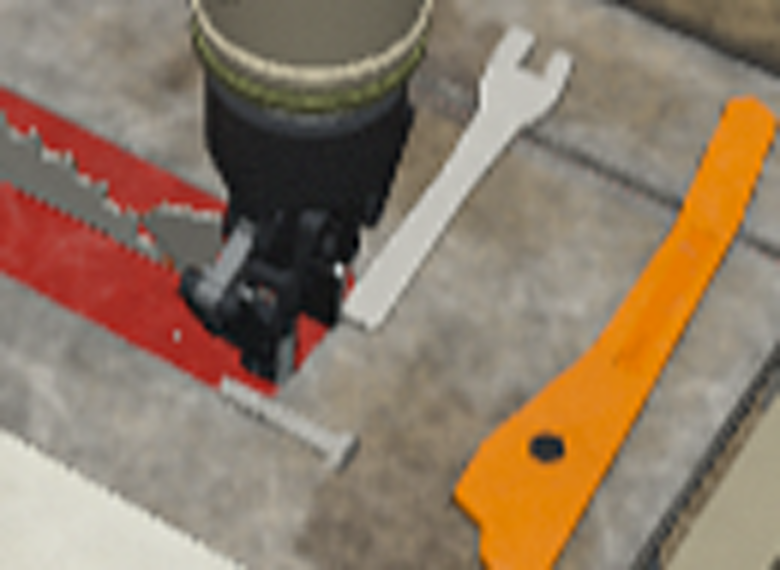

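Run:
```python
from h import *
print("tcp px crop",(w2px("scene",[.4767,.0247,.027])-[290,160])*6, "finger tips", [(w2px("scene",[.4767,.0247+d,.033])-[290,160])*6 for d in(-.018,.018)])
print("bolt",[px2w("scene",290+x/6,160+y/6,.007) for x,y in((225,385),(350,450))])
```

```text
tcp px crop [282.62883289 388.37164616] finger tips [array([305.57822215, 351.91173621]), array([260.23107763, 408.7411343 ])]
bolt [array([0.50578042, 0.02463543, 0.007     ]), array([0.4424961 , 0.02341218, 0.007     ])]
```

Request:
move_arm(motion=[[[0,-0.001,0.015],[0,0,0],-0.3],[[0,0,0.014],[0,0,0],-0.3],[[0,0,0],[0,0,0],-1],[[0,0,0],[0,0,0],-1],[[0,0,0],[0,0,0],-1],[[0,0,0],[0,0,0],-1],[[0,0,0],[0,0,0],-1]], newtons=40)

```text
clock: 2.95
position: [0.4791, 0.0254, 0.0079]
ee_rot: [1.0, -0.013, 0.0, 0.0]
ft_force: [0.8, -0.1, 0.6]
grip_width: -0.0
grasp_force: 0.0
```

Request:
move_arm(motion=[[[0,0,-0.03],[0,0,0],-0.3],[[0,0,0],[0,0,0],-0.3],[[0,0,0],[0,0,0],-0.3]])

```text
clock: 3.25
position: [0.4793, 0.0253, 0.0304]
ee_rot: [1.0, -0.013, 0.001, 0.0]
ft_force: [0.4, 0.4, 0.1]
grip_width: 0.349
grasp_force: 0.0
```

```bash
python3 look.py scene 300 190 80 60 9 b2.png
```

```text
(no output)
```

View pics/b2.png

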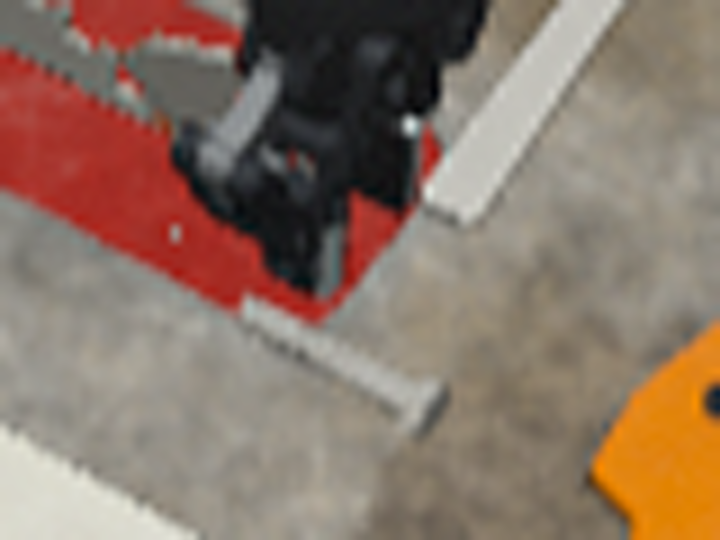

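Run:
```python
from h import *
for z in(.025,.03,.035,.04,.05): print(z,px2w("scene",300+325/9,190+293/9,z)[:2],px2w("scene",300+400/9,190+210/9,z)[:2])
for z in (0,.007): print(px2w("scene",300+245/9,190+305/9,z)[:2],px2w("scene",300+425/9,190+400/9,z)[:2])
from workcell import manip,vision
c=vision.camera("top");cv2.imwrite("pics/t3.png",cv2.resize(c["pixels"][150:260,280:400,::-1],None,fx=5,fy=5,interpolation=cv2.INTER_CUBIC))
```

```text
0.025 [0.48324859 0.01904147] [ 0.48119119 -0.01844852]
0.03 [0.48141373 0.02222072] [ 0.47936783 -0.01505966]
0.035 [0.47957887 0.02539997] [ 0.47754448 -0.0116708 ]
0.04 [0.47774402 0.02857922] [ 0.47572113 -0.00828194]
0.05 [0.4740743  0.03493771] [ 0.47207442 -0.00150422]
[0.50957699 0.01996841] [0.44800437 0.01920665]
[0.50687757 0.02429125] [0.44577381 0.02353529]
```

View pics/t3.png

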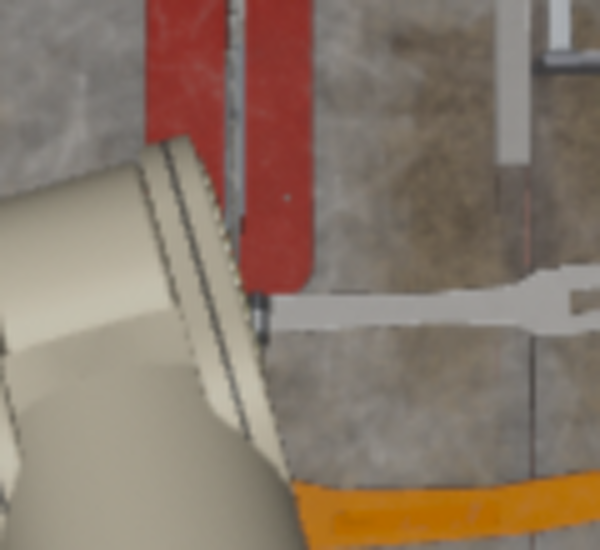

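Request:
move_arm(motion=[[[0,0,0.03],[0,0,0],-0.3],[[0,0,0.003],[0,0,0],-0.3],[[0,0,0.003],[0,0,0],-0.3],[[0,0,0],[0,0,0],-0.3]])

```text
clock: 3.75
position: [0.4788, 0.0255, 0.0032]
ee_rot: [1.0, -0.013, -0.0, -0.0]
ft_force: [0.4, -0.1, 0.8]
grip_width: 0.351
grasp_force: 0.0
```

```bash
python3 look.py scene 300 190 80 60 9 b3.png
```

```text
(no output)
```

View pics/b3.png

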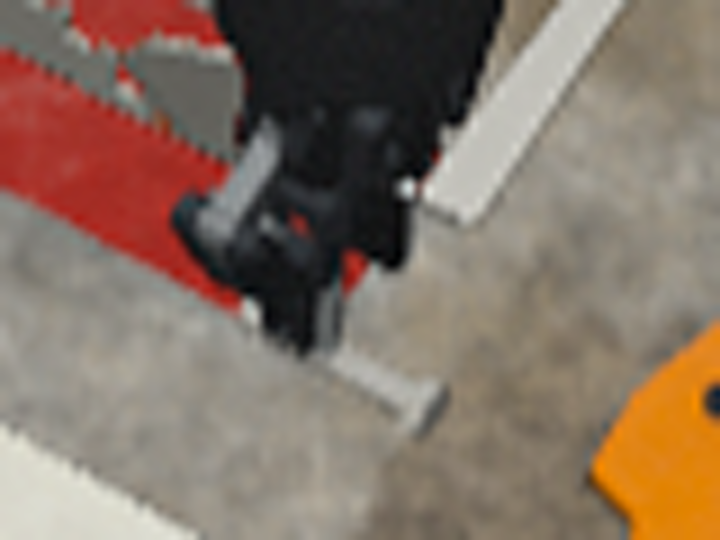

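Request:
move_arm(motion=[[[0,0,0],[0,0,0],-0.8],[[0,0,0],[0,0,0],-1],[[0,0,0],[0,0,0],-1],[[0,0,0],[0,0,0],-1],[[0,0,0],[0,0,0],-1]], newtons=40)

```text
clock: 4.3
position: [0.4789, 0.0254, 0.0032]
ee_rot: [1.0, -0.013, 0.0, 0.0]
ft_force: [0.2, -0.2, 0.1]
grip_width: -0.0
grasp_force: 0.0
```

Request:
move_arm(motion=[[[0,0,0.003],[0,0,0],-1],[[0,0,0.002],[0,0,0],-1],[[0,0,0],[0,0,0],-1]])

```text
clock: 4.6
position: [0.4786, 0.0254, -0.001]
ee_rot: [1.0, -0.013, -0.0, 0.0]
ft_force: [-0.3, -0.2, 1.5]
grip_width: -0.001
grasp_force: 0.0
```

Run:
```python
from h import *
from workcell import manip,vision
o=manip.get_obs();print(o["position"],o["ft_force"],o["joint_pos"])
c=vision.camera("scene")["pixels"];pickle.dump(c,open("s4.pkl","wb"))
# bolt-region change vs initial: rows 218-242, cols 320-355, dark(gripper)
d=c[205:245,322:352].astype(int).sum(2)//3
g=C["scene"]["pixels"][205:245,322:352].astype(int).sum(2)//3
for r in range(0,40,1): print(205+r,''.join('#' if x<60 else 'o' if x>160 else '.' for x in d[r]),''.join('#' if x<60 else 'o' if x>160 else '.' for x in g[r]))
```

```text
[ 0.47861112  0.02541543 -0.00100503] [-0.32433072 -0.21297538  1.47562714] [ 0.38608441  0.29369548 -0.58808535  2.01492011  0.20784488  0.89134908
 -1.9110503 ]
205 ....###..###################.o .............................o
206 ....##...##################.oo ............................oo
207 .....#...##################ooo ...........................ooo
208 .........#################.ooo ...........................ooo
209 .........###############..oooo ..........................oooo
210 .........###############.ooooo .........................ooooo
211 ........###############..ooooo .........................ooooo
212 ........###############...oooo .........................ooooo
213 ##.....################......o ............................oo
214 .......#.##############......o .............................o
215 #.....##...########.o......... ..............................
216 #.....##...#########.......... ..............................
217 #......#############.......... ........................o.....
218 #....#.#############....o..... ........................oo....
219 ....#####
[... 1002 characters left out ...]
.ooo..... ......................oooo....
235 .......................oo..... .......................oo.....
236 .......................oo..... .......................oo.....
237 .............................. ......................o.......
238 .............................. ....o.........................
239 .............................. ..............................
240 .............................. .............o................
241 .............................. .............o................
242 .............................. .............o................
243 .............................. .............o................
244 .............................. .............o................
```

Request:
move_arm(motion=[[[0,0,0.003],[0,0,0],-1],[[0,0,0],[0,0,0],-1]])

```text
clock: 4.85
position: [0.4787, 0.0254, -0.0032]
ee_rot: [1.0, -0.013, -0.0, 0.0]
ft_force: [0.3, -0.0, -0.1]
grip_width: -0.0
grasp_force: 0.0
```

Run:
```python
from h import *
from workcell import manip
o=manip.get_obs();print(o["position"],o["ft_force"],o["torque"])
for z in(0,.005,.01,.015,.02,.025): print(z,px2w("scene",337.3,225.5,z))
```

```text
[ 0.47869333  0.02540857 -0.00319325] [ 0.30329452 -0.03503527 -0.12125544] [0.02921597 0.07169535 0.00010177]
0 [0.48466191 0.00949281 0.        ]
0.005 [0.48286927 0.01263753 0.005     ]
0.01 [0.48107662 0.01578226 0.01      ]
0.015 [0.47928398 0.01892698 0.015     ]
0.02 [0.47749133 0.0220717  0.02      ]
0.025 [0.47569869 0.02521643 0.025     ]
```

Request:
move_arm(motion=[[[0,0,0.004],[0,0,0],-1],[[0,0,0.003],[0,0,0],-1],[[0,0,0],[0,0,0],-1]])

```text
clock: 5.15
position: [0.4786, 0.0254, -0.0086]
ee_rot: [1.0, -0.013, -0.0, 0.0]
ft_force: [0.6, 0.2, 0.4]
grip_width: 0.001
grasp_force: 0.0
```

Request:
move_arm(motion=[[[0,0,0.003],[0,0,0],-1],[[0,0,0],[0,0,0],-1]])

```text
clock: 5.35
position: [0.4787, 0.0254, -0.0107]
ee_rot: [1.0, -0.013, -0.0, 0.0]
ft_force: [0.3, -0.8, -0.8]
grip_width: 0.003
grasp_force: 0.0
```

Request:
move_arm(motion=[[[0,0,-0.012],[0,0,0],-0.3],[[0,0,0],[0,0,0],-0.3],[[0,0,0.011],[0,0,0],-0.3],[[0,0,0.006],[0,0,0],-0.3],[[0,0,0],[0,0,0],-0.3]])

```text
clock: 5.85
position: [0.478, 0.0254, -0.0152]
ee_rot: [1.0, -0.013, -0.001, 0.0]
ft_force: [-0.7, 0.7, 0.0]
grip_width: 0.349
grasp_force: 0.0
```

Request:
move_arm(motion=[[[0,0,0.003],[0,0,0],-0.3],[[0,0,0.003],[0,0,0],-0.3],[[0,0,0],[0,0,0],-0.3]])

```text
clock: 6.15
position: [0.4787, 0.0254, -0.019]
ee_rot: [1.0, -0.013, -0.0, 0.0]
ft_force: [0.1, -0.3, -0.3]
grip_width: 0.352
grasp_force: 0.0
```

Request:
move_arm(motion=[[[0,0,0],[0,0,0],-0.7],[[0,0,0],[0,0,0],-1],[[0,0,0],[0,0,0],-1],[[0,0,0],[0,0,0],-1],[[0,0,0],[0,0,0],-1]], newtons=40)

```text
clock: 6.65
position: [0.4789, 0.0254, -0.0186]
ee_rot: [1.0, -0.013, 0.0, 0.0]
ft_force: [-0.4, 0.8, -0.3]
grip_width: 0.001
grasp_force: 0.0
```

```bash
python3 look.py scene 300 190 80 60 10 b4.png; python3 -c "
from workcell import manip
o=manip.get_obs();print(o['grip_width'],o['position'],o['joint_pos'])"
```

```text
-0.002741911727881155 [ 0.47890465  0.02541566 -0.0186393 ] [ 0.3747241   0.32418106 -0.57833602  2.02504652  0.23285701  0.85570311
 -1.93087631]
```

View pics/b4.png

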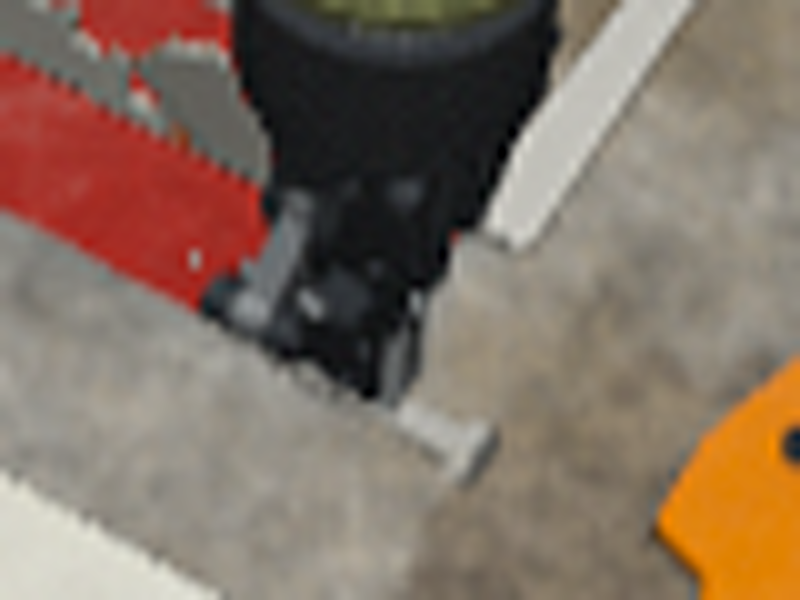

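Request:
move_arm(motion=[[[0,0,-0.005],[0,0,0],-0.3],[[0,0,0],[0,0,0],-0.3],[[0,0,0],[0,0,0],-0.3],[[0,0,0.007],[0,0,0],-0.3],[[0,0,0.004],[0,0,0],-0.3],[[0,0,0],[0,0,0],-0.3]])

```text
clock: 7.3
position: [0.4783, 0.0254, -0.0239]
ee_rot: [1.0, -0.013, -0.001, 0.0]
ft_force: [0.1, 0.1, 1.6]
grip_width: 0.351
grasp_force: 0.0
```

Request:
move_arm(motion=[[[0,0,0.003],[0,0,0],-0.3],[[0,0,0.003],[0,0,0],-0.7],[[0,0,0],[0,0,0],-1],[[0,0,0],[0,0,0],-1],[[0,0,0],[0,0,0],-1],[[0,0,0],[0,0,0],-1]])

```text
clock: 7.9
position: [0.479, 0.0254, -0.0276]
ee_rot: [1.0, -0.013, 0.0, 0.0]
ft_force: [0.3, 0.4, -0.5]
grip_width: 0.094
grasp_force: 39.0
```

Request:
move_arm(motion=[[[0,0,-0.04],[0,0,0],-1],[[0,0,-0.05],[0,0,0],-1],[[0,0,-0.054],[0,0,-0.1],-1],[[0.0267,-0.0532,0],[0,0,0],-1],[[0.0267,-0.0532,0],[0,0,0],-1],[[0.0267,-0.0532,0],[0,0,0],-1],[[0.0267,-0.0532,0],[0,0,0],-1],[[0.0267,-0.0532,0],[0,0,0],-1],[[0.0267,-0.0532,0],[0,0,0],-1],[[0.0267,-0.0532,0],[0,0,0],-1],[[0.0267,-0.0532,0],[0,0,0],-1],[[0,0,0],[0,0,0],-1]])

```text
clock: 9.1
position: [0.6206, 0.3593, 0.0788]
ee_rot: [1.0, 0.029, -0.001, -0.002]
ft_force: [-0.8, -0.5, -1.0]
grip_width: 0.091
grasp_force: 39.2
```

Run:
```python
from h import *
from workcell import manip,vision
o=manip.get_obs();print(o["position"],o["ee_rot"],o["grip_width"],o["grasp_force"],o["joint_pos"])
# tray precise: bright rim region in initial top image
im=cv2.cvtColor(C["top"]["pixels"],cv2.COLOR_RGB2GRAY)
m=np.zeros_like(im);m[100:220,165:235]=(im[100:220,165:235]>130)*255
k=max(cv2.findContours(m,cv2.RETR_EXTERNAL,cv2.CHAIN_APPROX_NONE)[0],key=cv2.contourArea)
b=cv2.boxPoints(cv2.minAreaRect(k));print(b)
W=np.array([px2w("top",*q,.028)[:2] for q in b]);print(W,W.mean(0),[np.linalg.norm(W[i]-W[i-1]) for i in range(4)])
```

```text
[0.62058329 0.35932324 0.07884093] [ 0.99957772  0.02897789 -0.00124493 -0.00176666] 0.09111503865979693 39.22461748123169 [-0.18339318  0.69578327 -0.63620822  1.28884729  0.40371547  1.2845033
 -2.33195535]
[[173.05505 119.18349]
 [220.92822 116.95683]
 [224.89691 202.28386]
 [177.02374 204.51051]]
[[0.73637342 0.39731671]
 [0.74274513 0.2657793 ]
 [0.5087498  0.2502133 ]
 [0.50232189 0.37979181]] [0.62254756 0.32327528] [np.float64(0.23470672115860286), np.float64(0.13169164273342918), np.float64(0.23451250651245695), np.float64(0.1297378500034024)]
```

Request:
move_arm(motion=[[[0,0,0.03],[0,0,0],-1],[[0,0,0],[0,0,0],-1]])

```text
clock: 9.3
position: [0.6207, 0.3512, 0.0545]
ee_rot: [1.0, 0.026, -0.002, 0.001]
ft_force: [-0.8, -1.3, -0.5]
grip_width: 0.092
grasp_force: 39.2
```

Request:
move_arm(motion=[[[0,-0.004,0.035],[0,0,0],-1],[[0,0,0.035],[0,0,0],-1],[[0,0,0.02],[0,0,0],-1],[[0,0,0.013],[0,0,0],-1],[[0,0,0],[0,0,0],-1]])

```text
clock: 9.8
position: [0.6218, 0.3548, -0.0201]
ee_rot: [1.0, 0.026, -0.001, 0.0]
ft_force: [-0.8, -0.4, -0.5]
grip_width: 0.091
grasp_force: 39.2
```

Request:
move_arm(motion=[[[0,0,0.0027],[0,0,0],-1],[[0,0,0],[0,0,0],-0.6],[[0,0,0],[0,0,0],-0.6],[[0,0,0],[0,0,0],-0.6],[[0,0,-0.04],[0,0,0],-0.6],[[0,0,-0.05],[0,0,0],-0.6],[[0,0,-0.05],[0,0,0],-0.6]])

```text
clock: 10.5
position: [0.6218, 0.3555, 0.0848]
ee_rot: [1.0, 0.026, -0.0, 0.0]
ft_force: [0.5, -0.2, -1.1]
grip_width: 0.203
grasp_force: 0.0
```

Run:
```python
from h import *
from workcell import manip,vision
o=manip.get_obs();print(o["position"],o["ee_rot"],o["joint_pos"])
# wrench refined: mask bright low-saturation in initial top image
im=C["top"]["pixels"];hsv=cv2.cvtColor(im,cv2.COLOR_RGB2HSV)
m=np.zeros(im.shape[:2],np.uint8);m[195:222,325:410]=((hsv[195:222,325:410,2]>140)&(hsv[195:222,325:410,1]<40))*255
k=max(cv2.findContours(m,cv2.RETR_EXTERNAL,cv2.CHAIN_APPROX_NONE)[0],key=cv2.contourArea)[:,0]
print(k.min(0),k.max(0))
for u in (332,336,345,355,365,375,385,395,401):
    v=np.where(m[:,u])[0]
    if len(v): print(u,v.min(),v.max(),px2w("top",u+.5,(v.min()+v.max()+1)/2,.012)[:2].round(4))
s=vision.camera("scene")["pixels"]; 
g=s.astype(int).sum(2)//3; d=np.abs(s.astype(int)-C["scene"]["pixels"]).sum(2)
# bolt gone from start?
print("change at old bolt",d[222:238,325:352].mean())
# tray in scene: new dark/bright blob
y0,y1,x0,x1=240,335,155,280
for r in range(y0,y1,2): print(r,''.join('#' if x>60 else '.' for x in d[r,x0:x1:2]))
```

```text
[0.62180751 0.35546208 0.08483029] [ 9.99659053e-01  2.61098852e-02 -2.11227075e-04  7.93027985e-05] [-0.18054485  0.68834315 -0.63521904  1.28624111  0.40253283  1.29368294
 -2.33278713]
[330 203] [402 220]
332 210 216 [ 0.4796 -0.0409]
336 209 215 [ 0.4823 -0.0518]
345 209 221 [ 0.4743 -0.0764]
355 209 219 [ 0.4771 -0.1036]
365 209 214 [ 0.484 -0.131]
375 208 214 [ 0.4854 -0.1582]
385 206 215 [ 0.4869 -0.1855]
395 203 216 [ 0.4897 -0.2128]
401 203 215 [ 0.4911 -0.2292]
change at old bolt 53.754629629629626
240 ..#####........##############..................................
242 ...####..#..#################..................................
244 ...#####################.###...................................
246 ....########################...................................
248 ....########################...................................
250 .....#######################...................................
252 .....######################....................................
254 ......#####################....................................
256 ......###################.............
[... 1977 characters left out ...]
....................
316 ...............................................................
318 ...............................................................
320 ...............................................................
322 ...............................................................
324 ...............................................................
326 ...............................................................
328 ...............................................................
330 ...............................................................
332 ...............................................................
334 ...............................................................
```

```bash
cat >> h.py <<'E'
def rows(p0,p1,yaw0,yaw1,n,hand,dz=0):
    "world xy p0->p1 with yaw change, degrees"
    out=[];d=(np.array(p1)-p0)/n
    for i in range(n):
        a=np.radians(yaw0+(yaw1-yaw0)*i/n)
        out.append([[round(float(d@[np.cos(a),np.sin(a)])/.75,4),round(float(d@[np.sin(a),-np.cos(a)])/.75,4),round(-dz/n/.75,4)],[0,0,round(-(yaw1-yaw0)/n/45,4)],hand])
    return out
E
python3 - <<'E'
from h import *
print(rows((.6218,.3555),(.4838,-.130),3,92.5,11,0))
print(px2w("scene",197,291,.012),px2w("scene",219,306,.012))
E
```

```text
[[[-0.0198, 0.0579, 0.0], [0, 0, -0.1808], 0], [[-0.0278, 0.0545, 0.0], [0, 0, -0.1808], 0], [[-0.0352, 0.05, 0.0], [0, 0, -0.1808], 0], [[-0.0419, 0.0445, 0.0], [0, 0, -0.1808], 0], [[-0.0478, 0.0382, 0.0], [0, 0, -0.1808], 0], [[-0.0527, 0.031, 0.0], [0, 0, -0.1808], 0], [[-0.0566, 0.0232, 0.0], [0, 0, -0.1808], 0], [[-0.0593, 0.015, 0.0], [0, 0, -0.1808], 0], [[-0.0608, 0.0064, 0.0], [0, 0, -0.1808], 0], [[-0.0611, -0.0022, 0.0], [0, 0, -0.1808], 0], [[-0.0602, -0.0109, 0.0], [0, 0, -0.1808], 0]]
[0.64973825 0.3559346  0.012     ] [0.58218968 0.35536101 0.012     ]
```

Request:
move_arm(motion=[[[-0.0198,0.0579,0.0],[0,0,-0.1808],0],[[-0.0278,0.0545,0.0],[0,0,-0.1808],0],[[-0.0352,0.05,0.0],[0,0,-0.1808],0],[[-0.0419,0.0445,0.0],[0,0,-0.1808],0],[[-0.0478,0.0382,0.0],[0,0,-0.1808],0],[[-0.0527,0.031,0.0],[0,0,-0.1808],0],[[-0.0566,0.0232,0.0],[0,0,-0.1808],0],[[-0.0593,0.015,0.0],[0,0,-0.1808],0],[[-0.0608,0.0064,0.0],[0,0,-0.1808],0],[[-0.0611,-0.0022,0.0],[0,0,-0.1808],0],[[-0.0602,-0.0109,0.0],[0,0,-0.1808],0],[[0,0,0],[0,0,0],0]])

```text
clock: 11.75
position: [0.4836, -0.1218, 0.0834]
ee_rot: [0.709, 0.706, -0.001, 0.001]
ft_force: [0.6, 0.2, 0.1]
grip_width: 0.5
grasp_force: 0.0
```

Request:
move_arm(motion=[[[0,0,0.045],[0,0,-0.06],0],[[0,0,0.045],[0,0,0],0],[[0,0,0.035],[0,0,0],0],[[0,0,0.018],[0,0,0],0],[[0,0,0],[0,0,0],0]])

```text
clock: 12.25
position: [0.4847, -0.1143, -0.0247]
ee_rot: [0.691, 0.723, -0.0, -0.001]
ft_force: [0.2, -1.0, 0.9]
grip_width: 0.501
grasp_force: 0.0
```

Request:
move_arm(motion=[[[-0.0213,0,0.0025],[0,0,0],0],[[0,0,0],[0,0,0],-0.4],[[0,0,0],[0,0,0],-1],[[0,0,0],[0,0,0],-1],[[0,0,0],[0,0,0],-1],[[0,0,0],[0,0,0],-1]], newtons=90)

```text
clock: 12.85
position: [0.4887, -0.1317, -0.0228]
ee_rot: [0.691, 0.723, 0.001, 0.002]
ft_force: [-2.1, 0.0, 19.4]
grip_width: -0.0
grasp_force: 9.4
```

Request:
move_arm(motion=[[[0,0,-0.02],[0,0,0],-0.8],[[0,0,0],[0,0,0],-0.1],[[0,0,0],[0,0,0],-0.1],[[0,0,0.02],[0,0,0],-0.1],[[0,0,0.005],[0,0,0],-0.1],[[0,0,0],[0,0,0],-0.1]], newtons=60)

```text
clock: 13.45
position: [0.4851, -0.1305, -0.0307]
ee_rot: [0.691, 0.723, -0.0, -0.001]
ft_force: [-0.2, -0.2, 0.5]
grip_width: 0.449
grasp_force: 0.0
```

Run:
```python
from h import *
from workcell import manip,vision
o=manip.get_obs();print(o["position"],o["ft_force"])
s=vision.camera("scene")["pixels"]; 
a=C["scene"]["pixels"]
for r in range(162,222,2): print(r,''.join('#' if x<55 else 'o' if x>150 else '.' for x in s[r,325:400].mean(1)),'|',''.join('#' if x<55 else 'o' if x>150 else '.' for x in a[r,340:390].mean(1)))
```

```text
[ 0.48506865 -0.13049187 -0.03071514] [-0.19559494 -0.18561255  0.49706666]
162 ....oooooooo.o......#####...##############################.oooooo........#. | .................................ooooo....oooooooo
164 ........oooooooooo..####....##############################.oo.............. | ooo................................ooo.....ooo....
166 ............oooooooo.########..###########################................. | ooooooo...........................ooooo...........
168 ................ooooo#########..########################.##............oooo | .oooooooooo.....................oooooo....oo......
170 ....................oo#####..##..###########...#########...o..............o | .....ooooo.....................ooooo.....oooo.....
172 .......................####.....#########################.................. | ...............................oooooooooooooo.....
174 .......................#####..########################.o.##.......##....... | ..............................oooooooooooooo......
176 ........................###########.......############ooo.####............. | ...........
[... 2265 characters left out ...]
o.o.oo..ooooo..oooooooo..oooooooooo
212 ......................ooo.......o..........ooo..ooo......o..ooo............ | .......ooooooo...o.o........ooo..ooo......o..ooo..
214 .........................o....o..o...............o.......oo.....o.......... | ......o....oo..oo.o...............o.......oo.....o
216 ....................ooooo..o.ooooo.......................oo...oo........... | .....ooooo..oo.oooo.......................oo...o..
218 ....................oooo.........................o......................... | ...ooooooo........................o...............
220 ................o....ooooo.......................ooo....o.................. | .o....ooooo.......................ooo....o........
```

Request:
move_arm(motion=[[[0,0,0.006],[0,0,0],-0.1],[[0,0,0],[0,0,0],-0.5],[[0,0,0],[0,0,0],-1],[[0,0,0],[0,0,0],-1],[[0,0,0],[0,0,0],-1]])

```text
clock: 14.0
position: [0.4876, -0.131, -0.0326]
ee_rot: [0.691, 0.723, 0.001, 0.001]
ft_force: [-2.0, 0.7, 12.5]
grip_width: 0.207
grasp_force: 60.7
```

Run:
```python
from h import *
print(rows((.485,-.131),(.628,.3013),92.5,4,12,-1))
```

```text
[[[0.0473, 0.018, 0.0], [0, 0, 0.1639], -1], [[0.0492, 0.0117, 0.0], [0, 0, 0.1639], -1], [[0.0503, 0.0053, 0.0], [0, 0, 0.1639], -1], [[0.0506, -0.0012, 0.0], [0, 0, 0.1639], -1], [[0.05, -0.0076, 0.0], [0, 0, 0.1639], -1], [[0.0486, -0.014, 0.0], [0, 0, 0.1639], -1], [[0.0464, -0.0201, 0.0], [0, 0, 0.1639], -1], [[0.0434, -0.0259, 0.0], [0, 0, 0.1639], -1], [[0.0398, -0.0313, 0.0], [0, 0, 0.1639], -1], [[0.0354, -0.0361, 0.0], [0, 0, 0.1639], -1], [[0.0305, -0.0404, 0.0], [0, 0, 0.1639], -1], [[0.0251, -0.044, 0.0], [0, 0, 0.1639], -1]]
```

Request:
move_arm(motion=[[[0,0,-0.02],[0,0,0],-1],[[0,0,-0.045],[0,0,0],-1],[[0,0,-0.05],[0,0,0],-1],[[0,0,-0.02],[0,0,0],-1]])

```text
clock: 14.4
position: [0.4877, -0.1309, 0.0709]
ee_rot: [0.691, 0.723, 0.001, 0.002]
ft_force: [0.7, -1.1, -2.2]
grip_width: 0.202
grasp_force: 59.1
```

Request:
move_arm(motion=[[[0.0473,0.018,0.0],[0,0,0.1639],-1],[[0.0492,0.0117,0.0],[0,0,0.1639],-1],[[0.0503,0.0053,0.0],[0,0,0.1639],-1],[[0.0506,-0.0012,0.0],[0,0,0.1639],-1],[[0.05,-0.0076,0.0],[0,0,0.1639],-1],[[0.0486,-0.014,0.0],[0,0,0.1639],-1],[[0.0464,-0.0201,0.0],[0,0,0.1639],-1],[[0.0434,-0.0259,0.0],[0,0,0.1639],-1],[[0.0398,-0.0313,0.0],[0,0,0.1639],-1],[[0.0354,-0.0361,0.0],[0,0,0.1639],-1],[[0.0305,-0.0404,0.0],[0,0,0.1639],-1],[[0.0251,-0.044,0.0],[0,0,0.1639],-1]])

```text
clock: 15.6
position: [0.6287, 0.3025, 0.0668]
ee_rot: [0.999, 0.033, -0.0, 0.0]
ft_force: [0.7, 0.5, -1.9]
grip_width: 0.208
grasp_force: 59.1
```

Request:
move_arm(motion=[[[0,0,0],[0,0,0],-1],[[0,0,0],[0,0,0],-1]])

```text
clock: 15.8
position: [0.6278, 0.3026, 0.0666]
ee_rot: [0.999, 0.037, -0.001, 0.0]
ft_force: [0.1, -0.6, -2.1]
grip_width: 0.206
grasp_force: 59.2
```

```bash
python3 look.py scene 130 150 160 150 4 w1.png
```

```text
(no output)
```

View pics/w1.png

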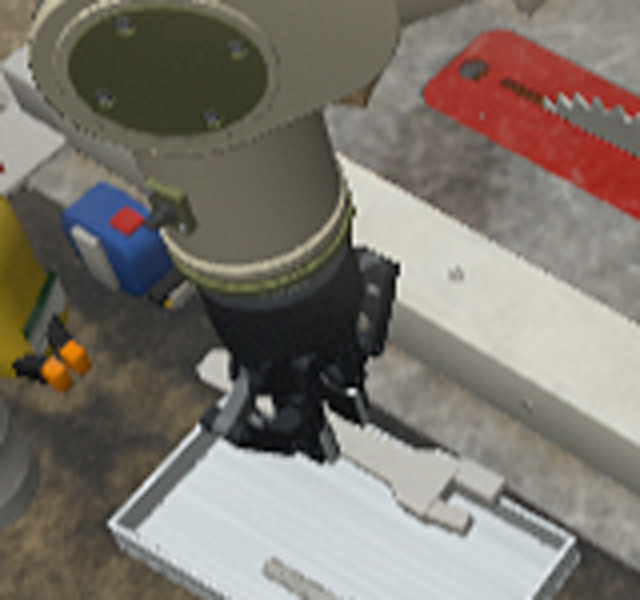

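Request:
move_arm(motion=[[[0,0,0.04],[0,0,0],-1],[[0,0,0.04],[0,0,0],-1],[[0,0,0.03],[0,0,0],-1],[[0,0,0.012],[0,0,0],-1],[[0,0,0],[0,0,0],-1]])

```text
clock: 16.35
position: [0.6283, 0.2997, -0.0251]
ee_rot: [0.999, 0.035, -0.001, 0.001]
ft_force: [0.0, 0.5, -2.8]
grip_width: 0.207
grasp_force: 59.2
```

Request:
move_arm(motion=[[[0,0,0.004],[0,0,0],-1],[[0,0,0],[0,0,0],-0.35],[[0,0,0],[0,0,0],-0.3],[[0,0,0],[0,0,0],-0.3],[[0,0,-0.03],[0,0,0],-0.3],[[0,0,-0.05],[0,0,0],-0.3],[[0,0,-0.05],[0,0,0],-0.3],[[0,0,-0.03],[0,0,0],-0.3]])

```text
clock: 17.15
position: [0.6297, 0.3024, 0.0971]
ee_rot: [0.999, 0.036, 0.002, -0.001]
ft_force: [0.4, 0.2, 0.7]
grip_width: 0.35
grasp_force: 0.0
```

Run:
```python
from h import *
print(rows((.628,.300),(.453,-.334),4,32.5,14,1))
```

```text
[[[-0.0208, 0.0591, 0.0], [0, 0, -0.0452], 1], [[-0.0229, 0.0583, 0.0], [0, 0, -0.0452], 1], [[-0.025, 0.0574, 0.0], [0, 0, -0.0452], 1], [[-0.027, 0.0565, 0.0], [0, 0, -0.0452], 1], [[-0.029, 0.0555, 0.0], [0, 0, -0.0452], 1], [[-0.0309, 0.0545, 0.0], [0, 0, -0.0452], 1], [[-0.0329, 0.0533, 0.0], [0, 0, -0.0452], 1], [[-0.0347, 0.0521, 0.0], [0, 0, -0.0452], 1], [[-0.0366, 0.0509, 0.0], [0, 0, -0.0452], 1], [[-0.0384, 0.0495, 0.0], [0, 0, -0.0452], 1], [[-0.0401, 0.0481, 0.0], [0, 0, -0.0452], 1], [[-0.0418, 0.0467, 0.0], [0, 0, -0.0452], 1], [[-0.0434, 0.0452, 0.0], [0, 0, -0.0452], 1], [[-0.045, 0.0436, 0.0], [0, 0, -0.0452], 1]]
```

Request:
move_arm(motion=[[[-0.0208,0.0591,0.0],[0,0,-0.0452],0.6],[[-0.0229,0.0583,0.0],[0,0,-0.0452],0.6],[[-0.025,0.0574,0.0],[0,0,-0.0452],0.6],[[-0.027,0.0565,0.0],[0,0,-0.0452],0.6],[[-0.029,0.0555,0.0],[0,0,-0.0452],0.6],[[-0.0309,0.0545,0.0],[0,0,-0.0452],0.6],[[-0.0329,0.0533,0.0],[0,0,-0.0452],0.6],[[-0.0347,0.0521,0.0],[0,0,-0.0452],0.6],[[-0.0366,0.0509,0.0],[0,0,-0.0452],0.6],[[-0.0384,0.0495,0.0],[0,0,-0.0452],0.6],[[-0.0401,0.0481,0.0],[0,0,-0.0452],0.6],[[-0.0418,0.0467,0.0],[0,0,-0.0452],0.6]])

```text
clock: 18.35
position: [0.4788, -0.2439, 0.0939]
ee_rot: [0.969, 0.247, 0.001, 0.001]
ft_force: [0.0, 0.3, 0.6]
grip_width: 0.801
grasp_force: 0.0
```

Request:
move_arm(motion=[[[-0.0434,0.0452,0.0],[0,0,-0.0452],0.6],[[-0.045,0.0436,0.0],[0,0,-0.0452],0.6],[[-0.018,0,0],[0,0,0],0.6],[[0,0,0],[0,0,0],0.6],[[0,0,0],[0,0,0],0.6]])

```text
clock: 18.85
position: [0.4436, -0.339, 0.0934]
ee_rot: [0.96, 0.28, 0.0, 0.0]
ft_force: [0.8, 0.3, -0.4]
grip_width: 0.798
grasp_force: 0.0
```

Run:
```python
from h import *
from workcell import vision
s=vision.camera("top")["pixels"];a=C["top"]["pixels"]
d=np.abs(s.astype(int)-a).sum(2)
print("top tray diff")
for r in range(108,215,3): print(r,''.join('#' if x>45 else '.' for x in d[r,168:232]))
def m(i,z): 
    r=d[108:215,168:235];
n,l,st,ce=cv2.connectedComponentsWithStats((d[108:215,172:228]>45).astype(np.uint8))
for i in range(1,n):
    if st[i,4]>15: print(st[i],px2w("top",172+ce[i][0]+.5,108+ce[i][1]+.5,.012)[:2])
```

```text
top tray diff
108 ................................................................
111 ................................................................
114 ................................................................
117 ................................................................
120 ................................................................
123 ................................................................
126 ......................................#...##....................
129 ......................................#....##...................
132 ......................................##...##...................
135 .......................................#...##...................
138 ...........................................##...................
141 ......................................#.....#...................
144 ......................................##...##...................
147 ...........................................##...................
150 ...................#####..............#....##...................
153 ...................#####..............####.##..
[... 835 characters left out ...]
..........
192 .....................................####..#...###..............
195 .............................................###................
198 ................................................................
201 ................................................................
204 ................................................................
207 ................................................................
210 ................................................................
213 ................................................................
[ 38  17   8  71 174] [0.6101694  0.28797445]
[ 32  41   8  46 141] [0.57865123 0.30533358]
[ 14  42   7  25 124] [0.61886595 0.35455318]
```

Request:
move_arm(motion=[[[0,0,0.05],[0,0,0],0.4],[[0,0,0.05],[0,0,0],0.4],[[0,0,0.03],[0,0,0],0.4],[[0,0,0.022],[0,0,0],0.4],[[0,0,0],[0,0,0],0.4]], newtons=50)

```text
clock: 19.4
position: [0.4427, -0.338, -0.0226]
ee_rot: [0.96, 0.281, -0.001, -0.001]
ft_force: [0.0, 0.1, 0.6]
grip_width: 0.7
grasp_force: 0.0
```

Request:
move_arm(motion=[[[0,0,0],[0,0,0],0],[[0,0,0],[0,0,0],-0.5],[[0,0,0],[0,0,0],-1],[[0,0,0],[0,0,0],-1],[[0,0,0],[0,0,0],-1]])

```text
clock: 19.9
position: [0.4443, -0.3406, -0.0192]
ee_rot: [0.96, 0.28, 0.001, 0.001]
ft_force: [-0.0, 1.3, 7.5]
grip_width: 0.403
grasp_force: 49.8
```

Run:
```python
from h import *
print(rows((.4440,-.3400),(.544,-.264),32.6,.5,6,-1))
```

```text
[[[0.0278, -0.0023, 0.0], [0, 0, 0.1189], -1], [[0.0275, -0.0048, 0.0], [0, 0, 0.1189], -1], [[0.0269, -0.0074, 0.0], [0, 0, 0.1189], -1], [[0.0261, -0.0099, 0.0], [0, 0, 0.1189], -1], [[0.0251, -0.0123, 0.0], [0, 0, 0.1189], -1], [[0.0238, -0.0145, 0.0], [0, 0, 0.1189], -1]]
```

Request:
move_arm(motion=[[[0,0,-0.024],[0,0,0],-1],[[0.0278,-0.0023,0.0],[0,0,0.1189],-1],[[0.0275,-0.0048,0.0],[0,0,0.1189],-1],[[0.0269,-0.0074,0.0],[0,0,0.1189],-1],[[0.0261,-0.0099,0.0],[0,0,0.1189],-1],[[0.0251,-0.0123,0.0],[0,0,0.1189],-1],[[0.0238,-0.0145,0.0],[0,0,0.1189],-1],[[0,0,0],[0,0,0],-1],[[0,0,0],[0,0,0],-1]])

```text
clock: 20.8
position: [0.5431, -0.264, -0.0027]
ee_rot: [1.0, 0.005, 0.0, 0.0]
ft_force: [-0.8, 0.0, -1.5]
grip_width: 0.399
grasp_force: 49.2
```

Run:
```python
from h import *
from workcell import vision,manip
o=manip.get_obs();print(o["position"],o["ee_rot"],o["ft_force"])
s=vision.camera("scene")["pixels"];pickle.dump(s,open("s5.pkl","wb"))
h=cv2.cvtColor(s,cv2.COLOR_RGB2HSV)
for r in range(112,185,1): print(r,''.join('#' if g<50 else 'o' if g>140 else 'w' if (sa>70 and hu<22) else '.' for g,sa,hu in zip(s[r,325:400].mean(1),h[r,325:400,1],h[r,325:400,0])))
```

```text
[ 0.54307435 -0.26397079 -0.00265611] [9.99987930e-01 4.90726184e-03 1.56659723e-04 1.86548621e-04] [-0.7540174   0.0431321  -1.45806454]
112 .wwwwwwwwwww...oo.....w......wwwwwwww.###########################........w.
113 .wwwwwwwwwww...........w........www...###########################.......www
114 wwwwwwwwww...............w.w......o...############################......www
115 .wwwwwwww..................www........#############################....wwww
116 .wwwwwww........#.........wwwwww......###########################w.###wwwww
117 .wwwwwww...............wwwwwwwww......##########################wwww.wwwwww
118 .wwwwwww.......oooo...wwwwww.ww........#########################wwwwwwwwwww
119 .wwwwwww.......oooooo.wwwwww.w.o........#######################wwwwwwwwwwww
120 wwwwwwwwww.....oooooooo..wwww.oo...oo...######################.wwwwwwwwwwww
121 owwwwwwwwwow..#..ooooooooo.wwooo..ooo.www.####################wwwwwwwwwwwww
122 owwwwwwwwoooowwoow.ooooooooo...ooooo..www#####################wwwwwwwwwwwww
123 ooowwwwwoooooooooooo.oooooooooo..oo...ww.####################.....www....w.
12
[... 4177 characters left out ...]
.wwwww......................................................
177 ...............ww..ww......................................................
178 ..................ww.www.ww................................................
179 ......oo.......w.wwwww...ww.w..............................................
180 .......oo..........wwwww..wwwwww.......................o...................
181 .......o...........ww.ww..wwwww....ww.ww...............o...oooo.ooooo......
182 .....o..........wwwww.wwwwwwwwww...ww......................oooo.oooooo.....
183 .....oo..........ww..www..wwwwww...w.w..w...................oo..ooooooo....
184 ..ooooo..........w...wwww.wwwwwww.w....ww..w..................oooooooo.....
```

Request:
move_arm(motion=[[[0,0,0.01],[0,0,0],-1],[[0,0,0.01],[0,0,0],-1],[[0,0,0.002],[0,0,0],-1],[[0,0,0],[0,0,0],-1]])

```text
clock: 21.25
position: [0.5423, -0.2651, -0.0192]
ee_rot: [1.0, 0.003, -0.0, 0.0]
ft_force: [-3.8, 0.4, 9.8]
grip_width: 0.401
grasp_force: 49.1
```

Run:
```python
from h import *
s=pickle.load(open("s5.pkl","rb"))
for q in ((353,140),(353,147.5),(360,135)): print(px2w("scene",*q,.051)[:2],px2w("scene",*q,.016)[:2])
print([ (x,w2px("scene",x).round(1)) for x in ((.599,-.246,.051),(.599,-.246,.016),(.599,-.281,.051))])
```

```text
[ 0.59465439 -0.24736897] [ 0.61237376 -0.2810291 ]
[ 0.57817567 -0.21998928] [ 0.59523078 -0.25254574]
[ 0.58859126 -0.27792086] [ 0.60606623 -0.31281254]
[((0.599, -0.246, 0.051), array([351.5, 139.7])), ((0.599, -0.246, 0.016), array([350.8, 148.3])), ((0.599, -0.281, 0.051), array([357.5, 133.1]))]
```

Request:
move_arm(motion=[[[0,0,-0.003],[0,0,0],-1],[[0.004,0,0],[0,0,0],-1],[[0.004,0,0],[0,0,0],-1],[[0,0,0],[0,0,0],-1]])

```text
clock: 21.65
position: [0.5493, -0.2637, -0.0176]
ee_rot: [1.0, 0.004, 0.0, -0.0]
ft_force: [-0.0, -0.6, -1.4]
grip_width: 0.4
grasp_force: 49.8
```

Request:
move_arm(motion=[[[0.004,0,0],[0,0,0],-1],[[0,0,0],[0,0,0],-1]])

```text
clock: 21.85
position: [0.5523, -0.2637, -0.0174]
ee_rot: [1.0, 0.004, 0.0, -0.0]
ft_force: [0.6, -0.3, -1.4]
grip_width: 0.399
grasp_force: 49.8
```

Request:
move_arm(motion=[[[0.004,0,0],[0,0,0],-1],[[0,0,0],[0,0,0],-1]])

```text
clock: 22.05
position: [0.5553, -0.2638, -0.0172]
ee_rot: [1.0, 0.004, 0.0, -0.0]
ft_force: [-1.2, -0.5, -1.0]
grip_width: 0.399
grasp_force: 49.8
```

Request:
move_arm(motion=[[[0.004,0,0],[0,0,0],-1],[[0,0,0],[0,0,0],-1]])

```text
clock: 22.25
position: [0.5583, -0.2638, -0.0172]
ee_rot: [1.0, 0.004, 0.0, -0.0]
ft_force: [-0.3, 0.1, -0.9]
grip_width: 0.395
grasp_force: 49.8
```

Request:
move_arm(motion=[[[0.004,0,0],[0,0,0],-1],[[0,0,0],[0,0,0],-1]])

```text
clock: 22.45
position: [0.5607, -0.2639, -0.0174]
ee_rot: [1.0, 0.004, -0.0, -0.0]
ft_force: [-2.9, 0.5, 0.1]
grip_width: 0.398
grasp_force: 49.6
```

Request:
move_arm(motion=[[[0.004,0,0],[0,0,0],-1],[[0,0,0],[0,0,0],-1]])

```text
clock: 22.65
position: [0.5637, -0.2639, -0.0174]
ee_rot: [1.0, 0.004, -0.0, -0.0]
ft_force: [-4.0, -0.4, 0.7]
grip_width: 0.402
grasp_force: 49.6
```

Request:
move_arm(motion=[[[0.004,0,0.001],[0,0,0],-1],[[0.004,0,0],[0,0,0],-1],[[0.004,0,0],[0,0,0],-1],[[0,0,0],[0,0,0],-1]])

```text
clock: 23.05
position: [0.5723, -0.2638, -0.0182]
ee_rot: [1.0, 0.004, -0.001, -0.0]
ft_force: [-7.7, 1.4, 4.4]
grip_width: 0.399
grasp_force: 49.8
```

Request:
move_arm(motion=[[[0.004,0,0],[0,0,0],-1],[[0.003,0,0],[0,0,0],-1],[[0,0,0],[0,0,0],-1],[[0,0,0],[0,0,0],-1]])

```text
clock: 23.45
position: [0.5768, -0.2639, -0.0184]
ee_rot: [1.0, 0.004, -0.001, -0.0]
ft_force: [-9.2, 0.3, 4.5]
grip_width: 0.399
grasp_force: 49.6
```

Run:
```python
from h import *
from workcell import vision,manip
f=[]
for i in range(4): s=vision.camera("scene")["pixels"];o=manip.get_obs();f.append(o["ft_force"])
print(o["position"],o["ee_rot"],np.mean(f,0),o["clock"])
# plate shift in scene: right top corner strip, correlate with initial
a=C["scene"]["pixels"]
b0=w2px("scene",(.6145,-.335,.054));b1=w2px("scene",(.6345,-.335,.054));print("expected shift for 20mm",b1-b0)
T=a[116:132,352:366];r=cv2.matchTemplate(s[100:150,325:385],T,cv2.TM_CCOEFF_NORMED);_,v,_,l=cv2.minMaxLoc(r);print("shift right end",l[0]+325-352,l[1]+100-116,v)
T=a[146:156,332:342];r=cv2.matchTemplate(s[130:170,315:355],T,cv2.TM_CCOEFF_NORMED);_,v,_,l=cv2.minMaxLoc(r);print("left end",l[0]+315-332,l[1]+130-146,v)
# short bolt / tray change vs initial
print("short bolt diff",np.abs(s[318:336,276:300].astype(int)-a[318:336,276:300]).mean())
h=cv2.cvtColor(s,cv2.COLOR_RGB2HSV)
for r in range(112,160): print(r,''.join('#' if g<50 else 'o' if g>140 else 'w' if (sa>70 and hu<22) else '.' for g,sa,hu in zip(s[r,325:385].mean(1),h[r,325:385,1],h[r,325:385,0])))
```

```text
[ 0.57674471 -0.26393778 -0.0183273 ] [ 9.99992184e-01  3.69619463e-03 -1.40164761e-03 -7.14536339e-05] [-9.14224883  0.55807718  4.02247104] 23.65
expected shift for 20mm [-5.58167434 -2.38070829]
shift right end -5 -2 0.7593870162963867
left end -5 -2 0.9632854461669922
short bolt diff 1.2376543209876543
112 .wwwwwwwwwww...oo....w.....###########################ww####
113 .wwwwwwwwwww...........w...##########################.wwww.#
114 wwwwwwwwww..............ww.##########################.wwwwww
115 .wwwwwwww..................##########################wwwwwww
116 .wwwwwww........#..........##########################wwwwwww
117 .wwwwwww................w.o.#########################wwwwwww
118 .wwwwwww.......oooo...wwwoo.########################..wwwwww
119 .wwwwwww.......oooooo.wwooo..#######################..www.ww
120 wwwwwwwwww.....oooooooo.o.ooo.#####################.........
121 owwwwwwwwwow..#.oooooooooo..o.#####################........w
122 owwwwwwwwoooowwoow.oooooooo.o.#####################.........
123 ooowwwwwoooooooooooo.oooooooo.#####################w........
124 ooooowwo
[... 1627 characters left out ...]
............wwwwwww........wwwwwwwwwwww..w.wwwwwww
150 .................w.....wwwwww........wwwwwwwwwwww......wwwww
151 o..............w...w....w.wwww...#...wwwwwwwwwwww.......wwww
152 ................w..w.......www.......wwwwwwwwwww..........ww
153 .......................ww..wwwww....wwwwwwwwwwww...........w
154 ...................ww...w.wwwwww.wwwwwwwwwwwwww.o.o.........
155 ......................w.w.w.www....wwwwwwwwwww..oooo........
156 o.......................w..w.ww.....wwwwwwwww....oooooo.....
157 ooo.....................ww.wwwww......wwwwww....oooooooooo..
158 ooooo....................ww.wwwwwww.w....ww...ooooooooo..ooo
159 ooooooo...................ww..wwwww...........oooooooooooooo
```

Request:
move_arm(motion=[[[0.0027,0,0],[0,0,0],-1],[[0,0,0],[0,0,0],-1],[[0,0,0],[0,0,0],-1],[[0,0,0],[0,0,0],-1],[[0,0,0],[0,0,0],-1],[[0,0,0],[0,0,0],-1],[[0,0,0],[0,0,0],-1],[[0,0,0],[0,0,0],-1],[[0,0,0],[0,0,0],-1],[[0,0,0],[0,0,0],-1]])

```text
clock: 24.65
position: [0.5786, -0.2641, -0.0184]
ee_rot: [1.0, 0.004, -0.002, -0.0]
ft_force: [-9.9, 0.4, 3.1]
grip_width: 0.395
grasp_force: 49.5
```

Run:
```python
from workcell import manip,order
o=manip.get_obs();print(o["position"],o["ft_force"],o["grasp_force"])
if -13<o["ft_force"][0]<-7: print(order.hand_in())
```

```text
[ 0.57855975 -0.26409852 -0.01836726] [-9.89262993  0.38450577  3.14135999] 49.50537085533142
the job is handed in; nothing more can be done
None
```

The job is handed in, but no verdict came back: the long bolt and wrench lie in the tray, the short bolt is untouched, and the arm is still holding the block on the plate at about 10 N, with the plate pushed back about 19 mm.

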